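# Shut the dice case past its spring catch

## Robot

A 6-joint arm with a two-finger parallel gripper is mounted at the origin on the work surface. World frame = base frame: x ahead of the robot, y to its left, z up, the work surface at z = 0. Lengths are in m, angles in degrees, forces in N, time in s.
With the tool pointing down it reaches from about 0.325 to 0.775 m from the base axis. Payload 5.5 kg.
Tool frame: the origin (TCP) lies at the very end of the fingers, on their centre line; the grasp point (between the pads) lies grasp_offset behind it (grasp_offset is the distance from the TCP to the grasp point, in m); x points along the fingers, y is the direction in which the jaws open and shut, and the axes are right-handed (so a half turn about x gives the same grasp; the last joint's range is limited). The gripper opens to 85 mm and grips with 20 to 120 N. Pads are 22 mm wide; open, the fingers measure 114 mm over their backs; the gripper's body (76 mm by 85 mm) begins 54 mm behind the grasp point. The pads swing forward as they close: fully open they stand 13 mm farther back than shut.
Start: joints at [66.423, 5.22, 70.514, -0, 104.267, -3.249], TCP at [0.208, 0.563, 0.231] pointing down, gripper open.
Joint ranges: [-164.24, 164.24], [-49.07, 125.15], [9.68, 141.18], [-86.29, 266.29], [3.28, 154.24], [-151.56, 151.56]. Speed limits (degrees/s): [147.25, 147.25, 172.46, 180, 180, 180].

## Interface

Orientations are given as a 3x3 rotation matrix whose columns are the frame's x, y, z axes.
In Python, from bench import move_pose, move_l, set_joints, let_go, grab, dwell, inverse_kinematics, get_obs, capture, calibration, PlanningError, close_job, grasp_offset gives the robot as it stands. Calls block until the motion is done:
- move_pose(position, orientation): joint-space move of the TCP to a pose.
- move_l(position, attitude=None, rate=0.15, threshold=None): straight line of the TCP; attitude=None keeps the orientation; rate is the mean speed in m/s. With threshold (N) it stops when the force on the tool has changed by that much, and returns True; else False.
- set_joints(angles): joint-space move.
- let_go() and grab(newtons=None): open the fingers fully, or close them until they stop; newtons is the grip in N (None keeps the last).
- dwell(seconds).
- inverse_kinematics(position, orientation): joint angles nearest the present ones, or None.
- get_obs(): the state.
- capture(name): name is "side" or "top"; returns the picture (420x560x3 uint8, red, green, blue); there is no depth.
- calibration(name): a dict with "camera_matrix" (3x3 intrinsics, pixels), "R" (3x3) and "t" (3): a world point X has camera coordinates R X + t. Camera axes: x right, y down, z forward; pixel columns grow to the right and rows downward; lengths in m; the calibration is good to about 2 mm. A picture is of the moment at which its call begins. calibration takes no time and is no camera call.
A pose or a line that the arm cannot do raises PlanningError and nothing moves.
- close_job(): hands the job in, once; it reports no verdict.
The state is a dict: "time_s": time; "qpos": joint angles; "qd": joint speeds; "joint_torque": joint torques, N m; "tool_pos": TCP position; "orientation": TCP orientation; "contact_force": force on the tool from outside, world axes, zero at the start; "torque": the same for the moment, N m; "opening": opening from 0.0 (shut) to 1.0 (fully open).
Only numpy, scipy, OpenCV 4.12 (cv2) and the standard library are available. Lean on these libraries where they do the work, as an engineer would, in place of code of your own. Each camera call takes 0.05 s, during which the arm holds its last target. There are 200 camera calls.

## Task

Shut the dice case: press the orange spring catch bar down with a fingertip and, keeping it pressed, push the grey lid along by its yellow tab, past the red nose of the catch, until the lid is fully home. Then let go, so that the catch springs up behind the tab and locks the lid. Only press and push: leave the dice lying in the case, and do not disturb the dice tower, the tin or the bowl.

Things in the scene. Friction and masses are not known exactly. Their poses are not given: they have to be found in the camera images.
- case: Black plastic dice case, open-topped, fixed to the shelf. Origin: centre of the box's underside, on the shelf. In its frame (mm): box x -35..38, y -90..90, 43 high at the lid guide on its +x edge; the lid slides along y and shuts towards +y; along the -x side lies the catch housing, x -100..-35, y -95..75, its rim 17 high. The case may be turned about the vertical.
- lid (a joint): How far the grey sliding lid (66 x 172 x 5 mm, top at 39 mm) stands open, in m: 0 = shut against its stop; grows towards the case's -y, at most 0.09. Friction about 1.5 N; stays where left. It moves freely down to 0.044, where its tab meets the catch's nose; with the catch at least 6 mm down it passes over; below 0.005 the tab is past and the catch can spring up behind it.
- tab_back (a point): Point on the upright back face (facing the case's -y) of the lid's yellow tab, 45 mm above the shelf; moves with the lid. In the case frame it is at x -74 mm, y = 48 mm minus the lid opening. The tab stands out over the catch bar, x -92..-36; the back face spans heights 33 to 55 mm; the tab is 30 mm long in y and slopes down at its front.
- catch (a joint): How far the orange catch bar is pressed down, in m: 0 = up at rest, 0.010 = fully down. The whole bar goes straight down wherever it is pressed. Spring: about 3 N to start, 8 N fully down; it springs back up when let go.
- bar_top (a point): Point on the flat top of the orange catch bar, at case frame x = -74, y = -10 mm, 30 mm above the shelf at rest. The bar is a flat plate 58 mm wide (case frame x -95..-37) and 160 mm long (y -90..70). The tab moves 3 mm above it at rest.
- nose_top (a point): Centre of the top of the small red nose on the catch bar, 9 mm above the bar's top (39 mm above the shelf at rest); 12 mm in x by 9 mm in y, at case frame x -50..-38, y 34..43 mm. A fingertip kept at about x = -74 passes beside it.
- die_red: Red acrylic die, 20 mm cube, lying in the open bay of the case. Origin: centre of its underside.
- die_blue: Blue acrylic die, 20 mm cube, lying in the open bay of the case. Origin: centre of its underside.
- die_green: Green acrylic die, 20 mm cube, lying in the open bay of the case. Origin: centre of its underside.
- tower: Grey plastic dice tower, loose: shaft 80 x 80 x 165 mm with a tray reaching 70 mm to its own -x, 20 mm high. Origin: centre of the underside of the shaft.
- tin: Stainless steel tin with hinged lid, loose, 72 x 102 x 44 mm. Origin: centre of its underside.
- bowl: Small blue ceramic bowl, loose, rim radius 50 mm, height 45 mm. Origin: centre of its underside.

How it is judged (in metres and radians):
On the way, in this order (a step that is already met when the one before it is completed fails the run):
1. the catch bar is pressed down while the lid's tab is still short of the nose (value of joint catch above 0.0055 m and value of joint lid above 0.04 m), for 0.05 s.
2. the tab passes over the nose while the fingers hold the catch bar down (value of joint catch above 0.0055 m and value of joint lid between 0.006 and 0.036 m and contact force between the fingers and catch above 1 N), for 0.05 s.
At the end, for the whole second after the job is handed in: The lid is within 4 mm of fully shut, the catch has sprung back up to within 2 mm of its rest height behind the tab, and the three dice lie in the case (value of joint lid below 0.004 m and value of joint catch below 0.002 m and horizontal distance between each of die_red, die_blue, die_green and case below 0.095 m and height (world z) of each of die_red, die_blue, die_green below 0.02 m); the robot touches nothing.
It fails at once if a die is lifted or shifted more than 15 mm (distance of any of die_red, die_blue, die_green from where it was at the start of the episode above 0.015 m).
It fails at once if the tower, the tin or the bowl is moved more than 20 mm or lifted (distance of any of tower, tin, bowl from where it was at the start of the episode above 0.02 m).
It also fails if it takes over 35 s, if anything falls off the work surface, if the arm or the gripper's body presses on something with over 40 N, if the wrist force passes 120 N, or if a joint passes its speed limit or range.

## Working session

There is one attempt and no reset: what is moved stays moved. The work goes in short steps, each a Python script; the robot and the scene stay as the last script left them, time stands still between calls to the robot, and variables do not carry over. Pictures are saved under pics/ and viewed, about 8 in all and at most 12, crops included, and the job is handed in when it is done.

```bash
mkdir -p pics; python3 - <<'E'
from bench import *
import cv2
for n in ("top","side"):
    cv2.imwrite(f"pics/{n}0.png",capture(n)[:,:,::-1]); c=calibration(n); print(n,c)
print(grasp_offset,get_obs())
E
```

```text
top {'camera_matrix': array([[540.48192548,   0.        , 278.82511724],
       [  0.        , 540.48192548, 213.94606804],
       [  0.        ,   0.        ,   1.        ]]), 'R': array([[-9.74631057e-03, -9.99952319e-01,  6.07065187e-04],
       [-9.84109812e-01,  9.48425491e-03, -1.77307436e-01],
       [ 1.77293224e-01, -2.32551214e-03, -9.84155326e-01]]), 't': array([-0.00277471,  0.55864632,  1.36410394])}
side {'camera_matrix': array([[424.44614852,   0.        , 276.76999075],
       [  0.        , 424.44614852, 212.67727658],
       [  0.        ,   0.        ,   1.        ]]), 'R': array([[ 0.99978681, -0.00987339,  0.01813436],
       [ 0.00813319, -0.61894681, -0.78539079],
       [ 0.01897868,  0.78537085, -0.61873455]]), 't': array([-0.57113358,  0.0339275 ,  1.25063247])}
0.0187 {'time_s': 0.1, 'qpos': array([ 6.64233571e+01,  5.25869404e+00,  7.05762830e+01,  1.06625952e-04,
        1.04268505e+02, -3.24997007e+00]), 'qd': array([ 1.33948738e-04, -6.60176938e-02, -1.82667684e-01,  5.15776587e-02,
       -9.62787605e-02,  1.15666655e-01]), 'joint_torque': array([ 2.86122333e-03, -4.60219395e+01, -4.19219112e+01,  9.07330991e-05,
        1.06233655e-02, -3.14940564e-05]), 'tool_pos': array([0.20832931, 0.56238408, 0.23025217]), 'orientation': array([[-7.24051986e-04,  3.47371147e-01,  9.37727446e-01],
       [-1.65462362e-03,  9.37725992e-01, -3.47371886e-01],
       [-9.99998369e-01, -1.80310128e-03, -1.04193863e-04]]), 'contact_force': array([-0.03636287,  0.61079312,  0.22318086]), 'torque': array([-0.02259748,  0.00899554,  0.0719836 ]), 'opening': 0.9995411552883566}
```

View pics/top0.png

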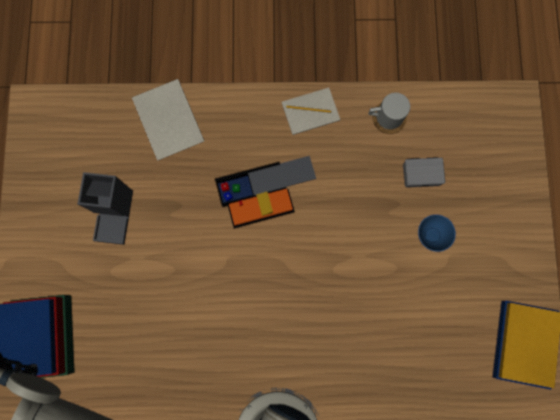

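View pics/side0.png

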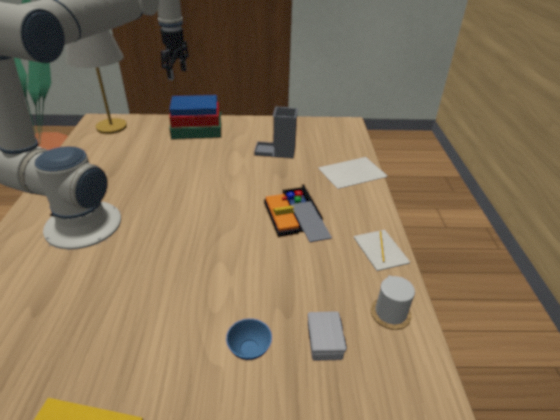

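The top view shows the orange bar around (262,207), the yellow tab at (264,204), the red nose at about (241,204) and the dice at about (230,188). The lid sticks out to the right, so case +y is roughly world +y, with a small yaw.

```bash
cat > h.py <<'E'
from bench import *
import numpy as np, cv2
def ray(n,px,z):
    c=calibration(n); K,R,t=c["camera_matrix"],c["R"],c["t"]
    px=np.atleast_2d(px).astype(float)
    d=np.c_[px,np.ones(len(px))]@np.linalg.inv(K).T@R; o=-R.T@t
    return (o+d*((z-o[2])/d[:,2])[:,None])[:,:2]
def mask(im,h0,h1,roi):
    h=cv2.cvtColor(im,cv2.COLOR_RGB2HSV_FULL if 0 else cv2.COLOR_RGB2HSV)
    m=cv2.inRange(h,(h0,170,70),(h1,255,255)); k=np.zeros_like(m); x0,y0,x1,y1=roi; k[y0:y1,x0:x1]=m[y0:y1,x0:x1]
    return k
E
python3 - <<'E'
from h import *
R={"top":(205,155,320,235),"side":(255,180,335,245)}
for n in R:
    im=capture(n)
    o=mask(im,5,19,R[n]); y=mask(im,21,32,R[n]); r=mask(im,0,3,R[n])
    for nm,m,z in(("bar",o|y,.03),("orange",o,.03),("yellow",y,.05),("red",r,.03)):
        p=np.argwhere(m)[:,::-1]
        if len(p)<3: print(n,nm,len(p)); continue
        w=ray(n,p,z)
        rc=cv2.minAreaRect((w*1000).astype(np.float32)); print(n,nm,len(p),p.mean(0).round(1),np.round(rc[0],1),np.round(rc[1],1),round(rc[2],1))
    x0,y0,x1,y1=R[n]; s=im[y0:y1,x0:x1,::-1]
    cv2.imwrite(f"pics/{n}c.png",cv2.resize(s,None,fx=6.5,fy=6.5,interpolation=cv2.INTER_CUBIC))
E
```

```text
top bar 1386 [260.4 206.3] [584.8  41.1] [ 64.6 163.6] 14.8
top orange 1180 [259.8 206.9] [583.3  40.7] [ 61.6 163.6] 14.8
top yellow 206 [264.2 203. ] [588.1  28.9] [55.6 28.2] 15.4
top red 28 [228.  189.5] [617.3 118.4] [71.2 13. ] 39.1
side bar 733 [281.7 212.3] [584.9  32.5] [175.4 104.7] 84.8
side orange 626 [281.5 212.7] [584.9  32.5] [175.4 104.7] 84.8
side yellow 107 [283.  209.8] [588.4  12.8] [53.5 28.4] 13.9
side red 26 [296.3 192.8] [622.6 115.7] [65.7 22. ] 40.3
```

View pics/topc.png

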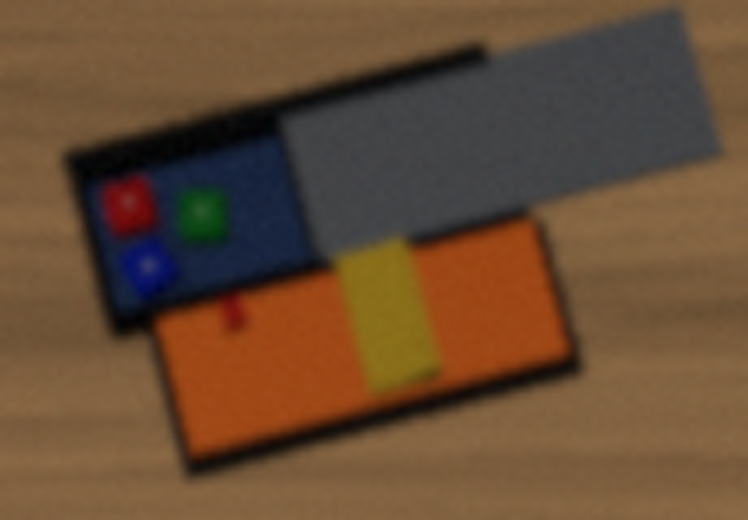

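```bash
cat >> h.py <<'E'
a=np.radians(14.8); ex=np.array([np.cos(a),np.sin(a)]); ey=np.array([-ex[1],ex[0]])
C=np.array([.584,.041])+.066*ex+.010*ey
def W(x,y,z): return [*(C+x/1000*ex+y/1000*ey),z]
def loc():
    o=get_obs(); d=np.array(o["tool_pos"][:2])-C
    f=np.array(o["contact_force"]); return np.round([d@ex*1e3,d@ey*1e3,o["tool_pos"][2]*1e3],1),np.round([f[:2]@ex,f[:2]@ey,f[2]],1),o["time_s"]
yv=np.array([*ex,0]); xv=np.array([0,0,-1.]); 
R0=np.c_[xv,yv,np.cross(xv,yv)]
o=np.array(get_obs()["orientation"])
E
python3 - <<'E'
from h import *
print(C)
p=W(-74,-58,.15)
c=[(inverse_kinematics(p,Q),Q) for Q in (R0,R0@np.diag([1.,-1,-1]))]
for q,_ in c: print(q)
q0=np.array(get_obs()["qpos"])
Q=min((k for k in c if k[0] is not None),key=lambda k:abs(np.array(k[0])-q0).max())[1]
np.save("Q.npy",Q)
grab(20); move_pose(p,Q); print(loc())
move_l(W(-74,-58,.045),rate=.1); dwell(.2); print(loc())
print(move_l(W(-74,-58,.022),rate=.02,threshold=2)); print(loc())
cv2.imwrite("pics/t1.png",cv2.resize(capture("top")[150:240,200:325,::-1],None,fx=6,fy=6))
cv2.imwrite("pics/s1.png",cv2.resize(capture("side")[130:260,230:360,::-1],None,fx=4.5,fy=4.5))
E
```

```text
[0.64525589 0.06752765]
[-4.03699283e+00  3.39309072e+00  8.06531870e+01 -2.54444375e-14
  9.59537223e+01 -1.88369928e+01]
None
(array([-73.7, -57.1, 150.2]), array([ 0.3, -0.2, -0.5]), 3.4167)
(array([-73.6, -58.1,  45.8]), array([-0. , -1. ,  0.5]), 4.8167)
True
(array([-74.2, -58. ,  28.4]), array([ 0.1, -0.7,  3.2]), 5.6083)
```

View pics/s1.png

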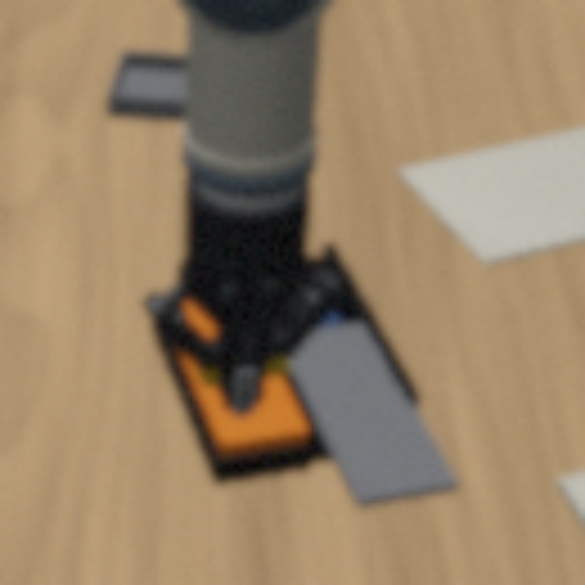

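The side view shows the shut fingertips standing on the orange bar just behind the yellow tab, clear of the lid. Contact came at z ≈ 28–30 mm with about 3 N. Next I press down and push.

```bash
python3 - <<'E'
from h import *
move_l(W(-74,-58,.0205),rate=.02); dwell(.2); print(loc())
for y in (-45,-30,-15,0):
    s=move_l(W(-74,y,.0205),rate=.04,threshold=15); print(s,*loc())
    if s: break
cv2.imwrite("pics/t2.png",cv2.resize(capture("top")[150:240,200:325,::-1],None,fx=6,fy=6))
cv2.imwrite("pics/s2.png",cv2.resize(capture("side")[130:260,230:360,::-1],None,fx=4.5,fy=4.5))
E
```

```text
(array([-74.1, -58. ,  20.9]), array([-2.5,  1.2,  7.2]), 6.4417)
False [-73.5 -46.2  21.5] [-0.7 -3.2  6.4] 6.9167
False [-73.5 -31.4  21.4] [ 0.8 -3.8  6.6] 7.4417
False [-73.5 -16.4  21.4] [ 0.1 -4.6  7.2] 7.9667
False [-73.4  -1.3  21.4] [-0.1 -3.8  6.7] 8.4917
```

View pics/s2.png

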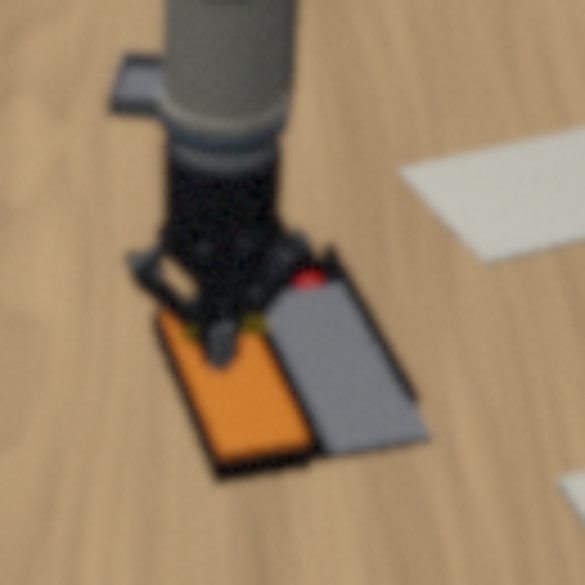

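The lid is moving with the finger and the catch is held about 8.5 mm down. I keep pushing until it meets the stop.

```bash
python3 - <<'E'
from h import *
for y in (15,28): print(move_l(W(-74,y,.0205),rate=.04,threshold=15),*loc())
for y in range(30,48,2):
    s=move_l(W(-74,y,.0205),rate=.02,threshold=9); dwell(.1); l=loc(); print(s,*l)
    if s or l[1][1]<-14: break
cv2.imwrite("pics/s3.png",cv2.resize(capture("side")[130:260,230:360,::-1],None,fx=4.5,fy=4.5))
E
```

```text
False [-73.4  13.7  21.4] [ 0.1 -2.7  6.8] 9.1167
False [-73.4  26.7  21.4] [ 0.3 -3.3  7.2] 9.5917
False [-73.4  28.3  21.4] [ 0.  -5.   6.9] 9.9417
False [-73.4  30.2  21.4] [ 0.2 -5.4  6.5] 10.2917
False [-73.4  32.1  21.4] [-0.4 -5.9  6.2] 10.6417
False [-73.4  34.1  21.4] [ 0.6 -5.8  6.9] 10.9917
False [-73.4  36.1  21.4] [-0.3 -6.3  6.9] 11.3417
False [-73.4  36.6  21.4] [  0.2 -10.1   6.8] 11.6917
False [-73.3  36.7  21.4] [  1.2 -16.4   4.9] 12.0417
```

View pics/s3.png

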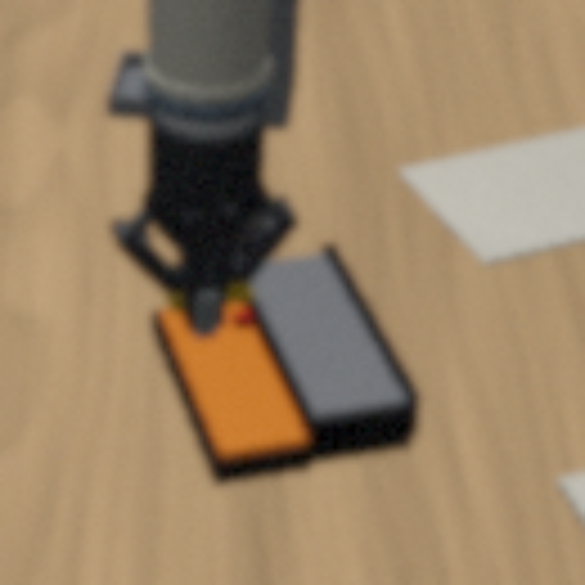

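The lid has hit its stop at y = 36.7 mm, against 37 expected. The red nose is visible behind the tab, so I back off slightly and lift.

```bash
python3 - <<'E'
from h import *
move_l(W(-74,33.5,.0205),rate=.03); print(loc())
move_l(W(-74,33.5,.06),rate=.05); print(loc())
move_l(W(-74,20,.17),rate=.12)
move_pose(W(-200,-20,.25),np.load("Q.npy")); dwell(.3); print(loc())
s=capture("side"); t=capture("top")
a_=cv2.resize(t[155:235,205:320,::-1],(460,320),interpolation=cv2.INTER_CUBIC); b=cv2.resize(s[180:250,255:330,::-1],(340,320),interpolation=cv2.INTER_CUBIC)
cv2.imwrite("pics/e.png",np.hstack([a_,b]))
E
```

```text
(array([-73.4,  33.9,  21.2]), array([0.4, 1.8, 6.1]), 12.525)
(array([-74.3,  33.5,  59.5]), array([0.1, 0.1, 0.3]), 13.4667)
(array([-199.6,  -19.7,  248.7]), array([-0.3, -0.1,  0.1]), 15.5083)
```

View pics/e.png

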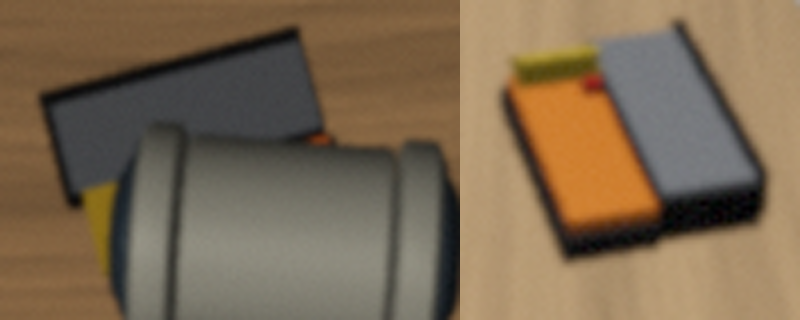

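The lid is over the box and the nose stands right behind the tab. I check the catch height numerically from the side view before handing in.

```bash
python3 - <<'E'
from h import *
im=capture("side"); R=(255,180,335,245)
c=calibration("side")
m=mask(im,0,4,R); p=np.argwhere(m)[:,::-1]; print("nose",len(p),p.mean(0),p.min(0))
y=mask(im,21,32,R); q=np.argwhere(y)[:,::-1]; print("tab",q.min(0),q.max(0))
def pr(X): return np.round(cv2.projectPoints(np.array([X],float),cv2.Rodrigues(c["R"])[0],c["t"],c["camera_matrix"],None)[0].ravel(),1)
for z in(.039,.030): print("nose back face+top centre, top z",z,pr(W(-44,38.5,z)),pr(W(-44,34,z-.0045)))
for x in(-92,-36): print("tab back top/bottom",pr(W(x,48,.055)),pr(W(x,48,.033)))
o=np.argwhere(mask(im,5,19,R))[:,::-1]
print("bar near edge px max",o.max(0),o[o[:,0].argmax()])
for z in(.03,.021): print("bar near corners",z,pr(W(-95,-90,z)),pr(W(-37,-90,z)))
E
```

```text
nose 3 [284.33333333 197.66666667] [284 197]
tab [268 191] [283 197]
nose back face+top centre, top z 0.039 [283.7 196.6] [284.1 198.6]
nose back face+top centre, top z 0.03 [283.6 198.9] [284.  200.9]
tab back top/bottom [267.9 192.8] [267.9 198.6]
tab back top/bottom [285.5 190.2] [285.3 196. ]
bar near edge px max [299 230] [299 225]
bar near corners 0.03 [278.9 227.5] [298.3 224.3]
bar near corners 0.021 [278.9 229.9] [298.2 226.7]
```

```bash
python3 -c "
from bench import *
print(get_obs()['time_s']); print(close_job())"
```

```text
15.6583
the job is handed in; nothing more can be done
None
```

The dice case looks shut and locked. I handed the job in at 15.7 s of the 35 s allowed, and no verdict was reported.

- **Press:** I set the shut fingertips on the orange bar at case x ≈ -74, just behind the tab, and pressed it about 8.5 mm down with 6–7 N. I estimate the lid stood about 0.085 m open at that point.
- **Push:** With the bar held down, I pushed the tab past the nose. The push force rose to 16 N at finger position y = 36.7 mm, and I had expected the stop at about 37 mm.
- **Release:** I backed off 3 mm, lifted straight up and moved the arm clear. The remaining force on the tool was about 0.3 N, so it was touching nothing.

**Last checks:**
- **Catch:** In the side view the red nose sits at row 197.7. That fits the sprung-up height (about 197.6) rather than pressed down (about 199.9). It rests on only 3 pixels.
- **Bar edge:** The lowest orange pixel, at row 230, fits the pressed height (229.9) better than the raised one (227.5). I put that down to orange on the bar's side wall and did not look further.
- **Tab:** It sits within about 2 pixels of where it should be with the lid fully home.
- **Not checked:** The dice are hidden under the lid, so I could not see them afterwards. I did not re-measure the tower, tin or bowl; the arm worked only over the case.

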